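# Gold yo-yo from the sloped bin into the cam-lock jig

## Task

The gold yo-yo is next for a bearing change: pick it out of the sloped bin, leaving the other pieces in the bin and on the bench where they are, and set it down gently, flat on its face, on the round bed of the bearing jig between the open jaws. Let go of it, then swing the red-knobbed cam handle, which juts out over the bench, all the way in alongside the jig so that the jaws grip the yo-yo.

Things in the scene. Friction and masses are not known exactly. Their poses are not given: they have to be found in the camera images.
- yoyo: gold yo-yo with brass rims, 56 mm diameter, 44 mm wide along its axle, 55 to 90 g, same both ways up. Origin: centre of its lower face; z runs up the axle. Rims are straight bands at heights 0-12 and 32-44 mm, waist 28 mm between. It starts flat on the sloping bin floor, so its axle leans 30 degrees; grip it across the upper rim, tool along the axle
- bin: grey picking bin on a steel stand, open above, floor sloping down towards the robot at 30 degrees. Origin: centre of the floor's upper face; x up the slope, y level along the bin, z square off the floor. Inside 170 (x) by 260 mm (y); front lip at -x 9 mm high, back wall 24, sides 42 (22 near the front), all 4 mm thick; rubber liner, things do not slide
- bin_row (a point): middle of the row in which the three yo-yos lie along the front lip, in any order, on the bin's floor 55 mm down the slope from its centre; axes as the bin. Neighbours are 69 to 81 mm from centre to centre: about 18 mm is free between them along y, at least 30 mm up the slope behind each, and open space over the lip in front
- silver_yoyo: silver aluminium yo-yo of the same size and axes as the gold one; stays in the bin
- blue_yoyo: blue yo-yo of the same size and axes as the gold one; stays in the bin
- lube_tin: round aluminium tin, 44 mm diameter, 17 mm high, origin at the centre of its underside; stays in the bin
- bearing_box: white box with red lid, 35 x 51 x 18 mm, origin at the centre of its underside; stays in the bin
- jig: aluminium bearing jig bolted down: base 176 (x) by 96 (y) by 18 mm, origin at the centre of its underside, z up. Fixed V jaw at its +x end, sliding V jaw on the -x side, cam and handle at the -x end, -y side. Jaw pads rise 13 mm above the bed and meet the lower rim 35 degrees either side of the x axis; the bed's +y and -y sides are open for fingers
- jig_seat (a point): centre of the top of the jig's round black bed (38 mm across, 26 mm above the bench); axes as the jig. The gripped yo-yo stands here with its lower face on the bed. While the handle is open there is 6 to 8 mm of slack towards -x and none towards +x, so lay it down about 3 mm to the -x side of this point and within 4 mm along y; the closing jaws centre it
- jaw: sliding jaw of the jig, an aluminium block with two rubber pads, moved about 8.5 mm along the jig's x by the cam; the origin is a fixed offset from it and is not needed
- lever (a joint): cam handle angle: 0 = open, handle out to the jig's -y side; grows as it swings in (counter-clockwise from above) to its stop at 1.571 = locked, handle lying alongside the jig and pointing to the jig's +x. Starts at 0 to 0.15, stays where it is left, takes 2 to 6 N at the knob
- lever_hinge (a point): point on the vertical axis of the cam handle, at the height of the handle bar
- lever_knob (a point): centre of the upright red knob at the handle's end: 19 mm diameter, 42 mm tall (34 to 76 mm above the bench, this point 59), 96 mm from the hinge axis. Pinch it from above or push it; its path is clear, and when locked it stands about 29 mm clear of the yo-yo
- key_cup: tin cup of hex keys, 70 mm diameter, cup 85 mm high, keys to 162 mm; origin at the centre of its underside; bystander
- spin_top: orange plastic spinning top standing upside down, 52 mm diameter, 51 mm high; origin at its underside; bystander
- axle: brass axle 60 mm long, 8 mm diameter, lying on the green pad, origin at its underside; bystander
- grip_pad: green rubber pad 85 x 85 x 5 mm stuck to the bench, origin at the centre of its underside; bystander
Things that resemble listed ones, but are neither listed nor needed, are in the scene too. Leave any green or turquoise look-alike of the yoyo alone.

How it is judged:
On the way, in this order (a step that is already met when the one before it is completed fails the run):
1. the gold yo-yo is carried out of the bin in the gripper (distance of yoyo from where it was at the start of the episode above 0.1 m and contact force between the fingers and yoyo above 1 N), for 0.1 s.
2. the gold yo-yo lies flat on the jig's bed, let go, with the cam handle still open (horizontal distance between yoyo and jig_seat below 0.012 m and z of yoyo in the frame of jig_seat below 0.003 m and angle between yoyo's own z axis and vertical below 0.08 rad and value of joint lever below 0.45 rad and linear speed of yoyo below 0.03 m/s and contact force between the fingers and yoyo below 0.05 N), for 0.2 s.
At the end, for the whole second after the job is handed in: the gold yo-yo stands flat (within 3.4 degrees, 3 mm in height) on the jig's bed, centred within 3.5 mm, at rest, with the cam handle swung in to at least 1.4 rad of its 1.571 and the sliding jaw pressing on the yo-yo with more than 2 N (horizontal distance between yoyo and jig_seat below 0.0035 m and z of yoyo in the frame of jig_seat between -0.003 and 0.003 m and angle between yoyo's own z axis and vertical below 0.06 rad and value of joint lever above 1.4 rad and contact force between jaw and yoyo above 2 N and linear speed of yoyo below 0.02 m/s); the robot touches nothing.
It fails at once if another piece in the bin is moved more than 30 mm (distance of any of silver_yoyo, blue_yoyo, lube_tin, bearing_box from where it was at the start of the episode above 0.03 m).
It fails at once if the key cup, spinning top or axle is moved more than 20 mm or the cup tipped over (distance of any of key_cup, spin_top, axle from where it was at the start of the episode above 0.02 m or angle between key_cup's own z axis and vertical above 0.5 rad).
It fails at once if the gold yo-yo is dropped: it moves faster than 0.5 m/s (a fall of about 13 mm) with no finger on it (contact force between the fingers and yoyo below 0.01 N and linear speed of yoyo above 0.5 m/s).
It also fails if it takes over 51 s, if anything falls off the work surface, if the arm or the gripper's body presses on something with over 40 N, if the wrist force passes 120 N, or if a joint passes its speed limit or range.

## Robot

A 7-joint arm with a two-finger parallel gripper is mounted at the origin on the work surface. World frame = base frame: x ahead of the robot, y to its left, z up, the work surface at z = 0. Lengths are in m, angles in rad, forces in N, time in s.
With the tool pointing down it reaches from about 0.425 to 0.875 m from the base axis. Payload 4.7 kg.
Tool frame: the origin (TCP) lies at the very end of the fingers, on their centre line; the grasp point (between the pads) lies 19 mm behind it; x points along the fingers, y is the direction in which the jaws open and shut, and the axes are right-handed (so a half turn about x gives the same grasp; the last joint's range is limited). The gripper opens to 85 mm and grips with 20 to 120 N. Pads are 22 mm wide; open, the fingers measure 114 mm over their backs; the gripper's body (76 mm by 85 mm) begins 54 mm behind the grasp point. The pads swing forward as they close: fully open they stand 13 mm farther back than shut.
Start: joints at [1.159, 0.321, -0.07, 1.45, 0.023, 1.371, -0.057], TCP at [0.268, -0.592, 0.231] pointing down, gripper open.
Joint ranges: [-2.86, 2.86], [-0.3, 2.09], [-1.38, 1.24], [0.06, 2.45], [-1.56, 4.7], [0.09, 2.05], [-2.69, 2.69]. Speed limits (rad/s): [2.57, 2.57, 3.14, 3.14, 3.14, 3.14, 3.14].

## Interface

Orientations are given as a unit quaternion [x, y, z, w].
In Python, from plant import manip gives the robot as it stands. The module is installed in compiled form; this text tells all that it offers. Calls block until the motion is done:
- manip.move_pose(position, orientation): joint-space move of the TCP to a pose.
- manip.movel(position, attitude=None, velocity=0.15): straight line of the TCP; attitude=None keeps the orientation; velocity is the mean speed in m/s.
- manip.move_joints(angles): joint-space move.
- manip.command_gripper(opening, squeeze=None): opening from 0.0 (shut) to 1.0 (fully open); squeeze is the grip in N (None keeps the last); returns when the fingers have stopped.
- manip.wait(seconds).
- manip.inverse_kinematics(position, orientation): joint angles nearest the present ones, or None.
- manip.state(): the state.
- manip.get_image(name): name is "scene" or "side" or "wrist"; returns the picture (400x640x3 uint8, red, green, blue); there is no depth.
- manip.camera_model(name): a dict with "intrinsics" (3x3 intrinsics, pixels), "rvec" (rotation vector, rad) and "tvec" (3), from world to camera coordinates, as OpenCV has them; the wrist camera has in their place "hand_eye" (4x4, takes a point from camera to tool coordinates, whose origin is the TCP and whose axes are the tool frame's). Camera axes: x right, y down, z forward; pixel columns grow to the right and rows downward; lengths in m; the calibration is good to about 2 mm. A picture is of the moment at which its call begins: read the wrist's pose just before it. camera_model takes no time and is no camera call.
A pose or a line that the arm cannot do raises manip.MotionError and nothing moves.
- manip.close_job(): hands the job in, once; it reports no verdict.
The state is a dict: "clock": time; "joint_positions": joint angles; "qvel": joint speeds; "tau": joint torques, N m; "eef_pos": TCP position; "ee_rot": TCP orientation; "ft_force": force on the tool from outside, world axes, zero at the start; "moment": the same for the moment, N m; "finger_gap": opening from 0.0 (shut) to 1.0 (fully open).
Only numpy, scipy, OpenCV 4.12 (cv2) and the standard library are available. Lean on these libraries where they do the work, as an engineer would, in place of code of your own. Each camera call takes 0.05 s, during which the arm holds its last target.

## Working session

There is one attempt and no reset: what is moved stays moved. The work goes in short steps, each a Python script; the robot and the scene stay as the last script left them, time stands still between calls to the robot, and variables do not carry over. Pictures are saved under pics/ and viewed, and the job is handed in when it is done.

```bash
mkdir -p pics; cat > h.py <<'E'
import numpy as np, cv2
from scipy.spatial.transform import Rotation as R
from plant import manip
def save(im,n): cv2.imwrite(f'pics/{n}.png',im[:,:,::-1])
def cam(n,st=None):
    m=manip.camera_model(n);K=np.array(m['intrinsics'])
    if 'rvec' in m:
        Rw=cv2.Rodrigues(np.array(m['rvec'],float))[0];return K,Rw,np.array(m['tvec'],float).ravel()
    X=np.array(m['hand_eye']);T=np.eye(4);T[:3,:3]=R.from_quat(st['ee_rot']).as_matrix();T[:3,3]=st['eef_pos']
    W=np.linalg.inv(T@X);return K,W[:3,:3],W[:3,3]
def ray(c,uv):
    K,Rw,t=c;d=Rw.T@np.linalg.inv(K)@np.array([uv[0],uv[1],1.]);return -Rw.T@t,d/np.linalg.norm(d)
def onplane(c,uv,z):
    o,d=ray(c,uv);return o+d*(z-o[2])/d[2]
def proj(c,p):
    K,Rw,t=c;q=K@(Rw@np.asarray(p)+t);return q[:2]/q[2]
def tri(c1,u1,c2,u2):
    o1,d1=ray(c1,u1);o2,d2=ray(c2,u2)
    s=np.linalg.lstsq(np.c_[d1,-d2],o2-o1,rcond=None)[0]
    a,b=o1+s[0]*d1,o2+s[1]*d2;return (a+b)/2,np.linalg.norm(a-b)
E
python3 - <<'E'
from h import *
for n in ['scene','side','wrist']:
    st=manip.state(); im=manip.get_image(n);save(im,n+'0');np.save(n+'0.npy',im)
    c=cam(n,st);print(n,c[0].round(1).tolist(),(-c[1].T@c[2]).round(3),c[1][2].round(3))
print(manip.state())
E
```

```text
scene [[490.6, 0.0, 321.4], [0.0, 490.6, 203.6], [0.0, 0.0, 1.0]] [ 1.568 -0.236  0.87 ] [-0.762  0.153 -0.629]
side [[370.7, 0.0, 314.7], [0.0, 370.7, 199.1], [0.0, 0.0, 1.0]] [0.349 0.585 0.71 ] [ 0.288 -0.694 -0.66 ]
wrist [[338.1, 0.0, 317.5], [0.0, 338.1, 204.2], [0.0, 0.0, 1.0]] [ 0.335 -0.562  0.373] [-0.26  -0.116 -0.958]
{'clock': 0.15, 'joint_positions': array([ 1.15912678,  0.32166877, -0.07006291,  1.45137477,  0.02262876,
        1.37082213, -0.05690091]), 'qvel': array([-0.000502  , -0.00149199, -0.00039115, -0.00480912, -0.00073968,
       -0.00014312,  0.00140728]), 'tau': array([-4.87842044e-05, -4.94095516e+01, -3.82795399e-01, -3.14688134e+01,
        1.30083339e-02,  8.20247980e-03,  2.29664676e-05]), 'eef_pos': array([ 0.26823371, -0.59162921,  0.23047423]), 'ee_rot': array([-0.6909907 , -0.14990377,  0.6912961 , -0.14889734]), 'ft_force': array([0.69295784, 0.18332327, 0.58366649]), 'moment': array([-0.02266349,  0.05359305,  0.03077274]), 'finger_gap': 1.000073505309653}
```

View pics/scene0.png

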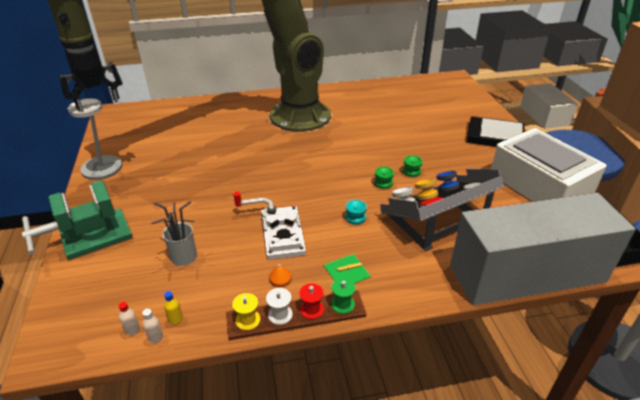

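View pics/side0.png

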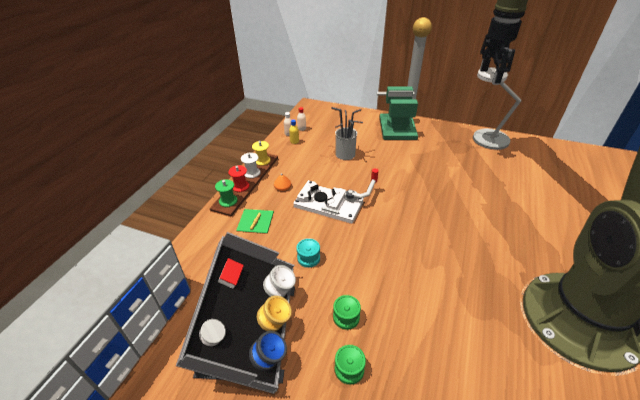

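View pics/wrist0.png

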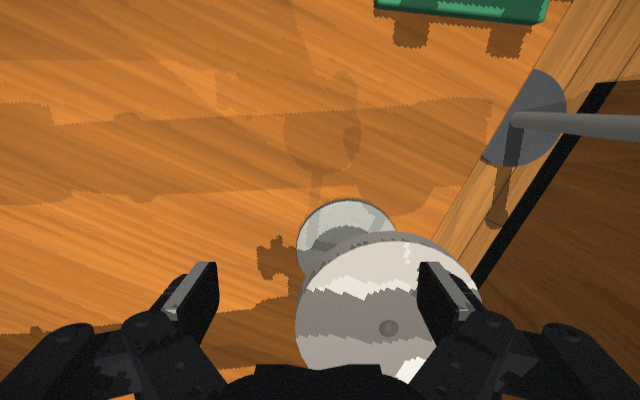

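The scene shows the jig near (283,232), the lever knob at (238,198) and the bin near (440,200). In the side view the row is silver (281,281), gold (275,314), blue (268,350), so gold is in the middle. I'll get rough positions from these.

```bash
python3 - <<'E'
from h import *
s,d=cam('scene'),cam('side')
for n,a,b in [('gold',(427,184),(275,312)),('silver',(404,193),(281,279)),('knob',(238,198),(375,175))]:
    print(n,tri(s,a,d,b))
print('jig',onplane(s,(283,232),.026),onplane(d,(321,197),.026))
print('keycup',onplane(d,(346,157),0), 'turq',onplane(d,(308,252),.03))
for n in ['scene','side']:
    im=cv2.imread(f'pics/{n}0.png')
    if n=='scene': cr=im[140:280,200:520]
    else: cr=im[160:390,170:410]
    k=2.4
    cv2.imwrite(f'pics/{n}0c.png',cv2.resize(cr,None,fx=k,fy=k,interpolation=2))
E
```

```text
gold (array([0.57863284, 0.25293672, 0.07391788]), np.float64(0.005219924020873689))
silver (array([0.60177035, 0.17892234, 0.07317292]), np.float64(0.006908763056267579))
knob (array([ 0.51082544, -0.25331429,  0.05760681]), np.float64(0.00592093119682997))
jig [ 0.6386016  -0.14959982  0.026     ] [ 0.63405524 -0.1484661   0.026     ]
keycup [ 0.63877246 -0.39422166  0.        ] turq [0.5904785  0.05391609 0.03      ]
```

View pics/scene0c.png

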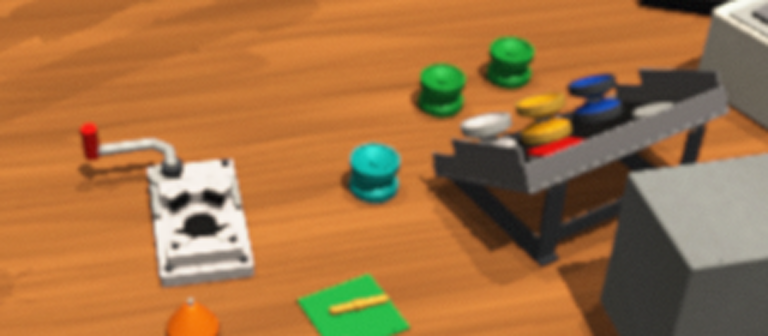

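View pics/side0c.png

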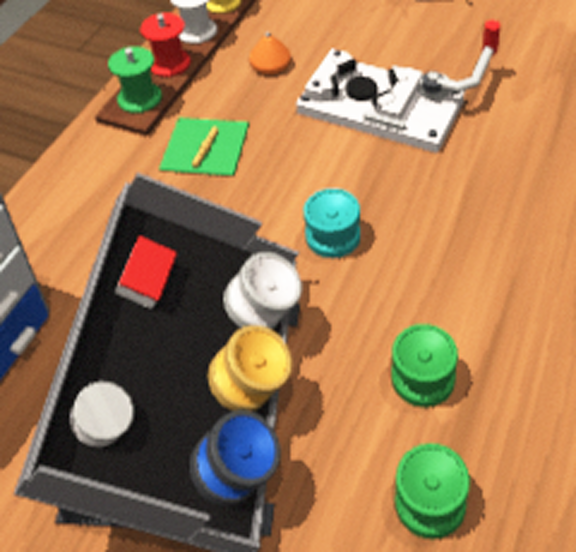

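```bash
cat >> h.py <<'E'
def att(tx,ty):
    tx=np.array(tx,float);tx/=np.linalg.norm(tx);ty=np.array(ty,float);ty-=tx*(ty@tx);ty/=np.linalg.norm(ty)
    return R.from_matrix(np.c_[tx,ty,np.cross(tx,ty)]).as_quat()
def snap(n,name):
    st=manip.state();im=manip.get_image(n);save(im,name);c=cam(n,st);np.savez(name+'.npz',im=im,K=c[0],R=c[1],t=c[2]);return im,c
def load(name):
    z=np.load(name+'.npz');return z['im'],(z['K'],z['R'],z['t'])
E
python3 - <<'E'
from h import *
print(np.array(manip.camera_model('wrist')['hand_eye']).round(3).tolist())
for ty in [(0,1,0),(0,-1,0)]:
    for p in [(.62,-.15,.25),(.62,-.15,.043)]:print('jig',ty,manip.inverse_kinematics(p,att((0,0,-1),ty)))
b=np.radians(17);n=np.array([-.5*np.cos(b),-.5*np.sin(b),.866]);bx=np.array([.866*np.cos(b),.866*np.sin(b),.5])
g=np.array([.58,.253,.074])
for sg in (1,-1):
    for h in (-.027,.1,.15):print('bin',sg,h,manip.inverse_kinematics(g+n*h,att(-n,sg*bx)))
print(manip.inverse_kinematics(np.array(manip.state()['eef_pos'])+[0,0,.1],manip.state()['ee_rot']))
E
```

```text
[[-0.0, -0.285, 0.958, -0.142], [1.0, 0.0, 0.0, 0.0], [-0.0, 0.958, 0.285, -0.073], [0.0, 0.0, 0.0, 1.0]]
jig (0, 1, 0) [ 0.71152785  0.35723533 -0.66910776  1.43738189  0.22109163  1.42303311
  1.61160786]
jig (0, 1, 0) [ 0.681229    0.52585338 -0.62353094  1.66066444  0.3414192   1.06617894
  1.52539557]
jig (0, -1, 0) [ 0.53319884  0.31687376 -0.42856926  1.44422387  0.13158588  1.40889017
 -1.46851912]
jig (0, -1, 0) [ 0.5088884   0.47699065 -0.39551984  1.66729059  0.20672915  1.03876744
 -1.52308694]
bin 1 -0.027 [ 0.39412087  0.34813297 -0.99005759  2.09359798  0.93251306  0.48591363
 -0.95827173]
bin 1 0.1 [ 0.79297046 -0.2023076  -1.21197802  2.13334075 -0.19958383  0.5661575
 -0.02529966]
bin 1 0.15 [-0.20218439 -0.20367016 -0.31579681  2.15053439  0.0834857   0.67550367
 -0.28317058]
bin -1 -0.027 [ 0.53557743  0.44747591 -1.17063978  2.09063876  1.08977067  0.57291063
  2.08626761]
bin -1 0.1 [-1.43623443 -0.20764634  0.83208095  2.19006998  0.50373582  0.63579027
  2.52281515]
bin -1 0.15 [-1.10457704 -0.26408148  0.47991328  2.17640632  0.41668212  0.73350698
  2.58452306]
[ 1.15496578  0.29812529 -0.06700368  1.28510615  0.01970956  1.56048048
 -0.05434192]
```

```bash
python3 - <<'E'
from h import *
st=manip.state()
p=np.array(st['eef_pos']);manip.movel(p+[0,0,.1],velocity=.3)
manip.move_pose([.58,-.15,.22],att((0,0,-1),(0,-1,0)))
snap('wrist','w1')
b=np.radians(17);n=np.array([-.5*np.cos(b),-.5*np.sin(b),.866]);bx=np.array([.866*np.cos(b),.866*np.sin(b),.5])
manip.move_pose([.56,.1,.30],att((0,0,-1),(0,-1,0)))
manip.move_pose(np.array([.58,.253,.074])+n*.13+bx*.03,att(-n,bx))
snap('wrist','w2')
print(manip.state()['clock'],manip.state()['joint_positions'])
E
```

```text
5.2167 [ 0.22735916 -0.12760512 -0.70393641  2.0717898   0.02676356  0.65238934
 -0.21651482]
```

View pics/w1.png

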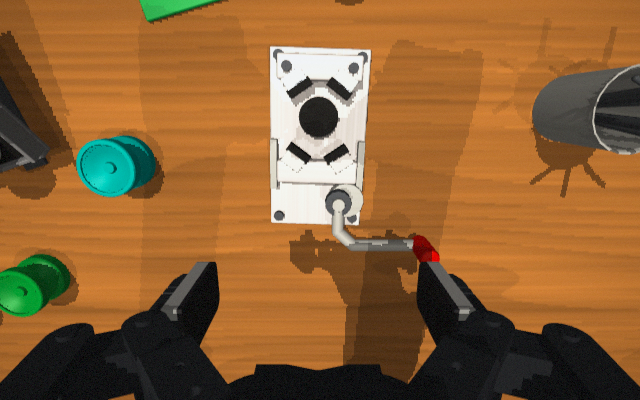

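View pics/w2.png

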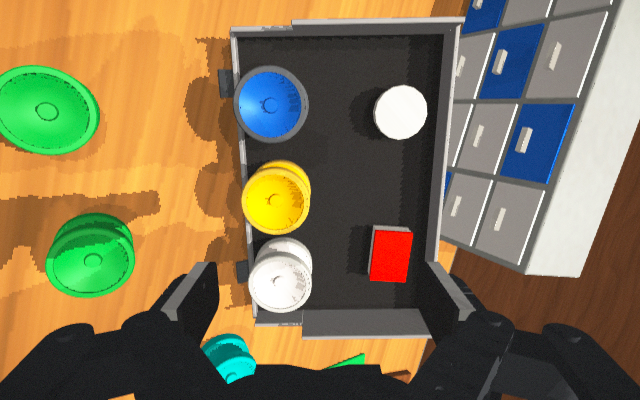

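The jig in w1 has its bed at (319,117), hinge (339,202) and knob (425,248). In w2 gold is the middle of the row, hub (273,199), between blue (270,105) and silver (278,282). The tin (400,112) and box (390,254) are well behind the row. Next I'll measure exactly.

```bash
python3 - <<'E'
from h import *
im,c=load('w2');im1,c1=load('w1')
cv2.imwrite('pics/w2c.png',cv2.resize(cv2.cvtColor(im[50:340,220:470],4),None,fx=2,fy=2,interpolation=2))
cv2.imwrite('pics/w1c.png',cv2.resize(cv2.cvtColor(im1[30:270,260:450],4),None,fx=2.4,fy=2.4,interpolation=2))
sd=cv2.imread('pics/side0.png');cv2.imwrite('pics/s0c.png',cv2.resize(sd[255:375,235:315],None,fx=5,fy=5,interpolation=2))
E
```

```text
(no output)
```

View pics/w2c.png

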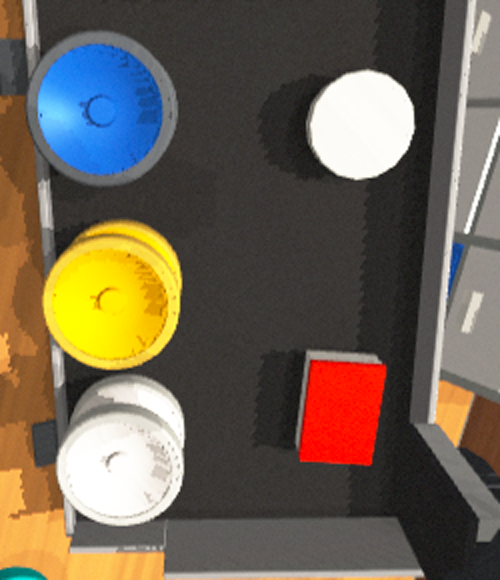

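View pics/w1c.png

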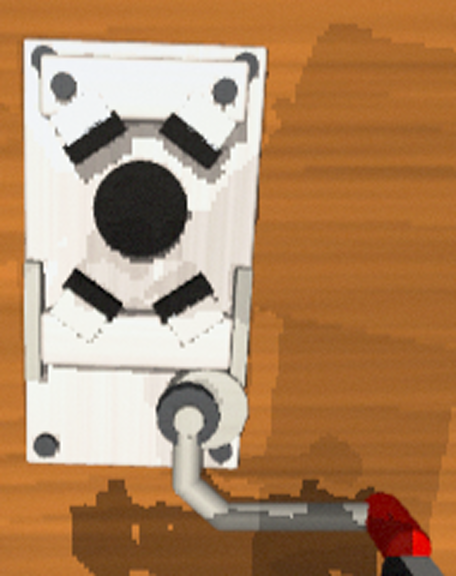

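View pics/s0c.png

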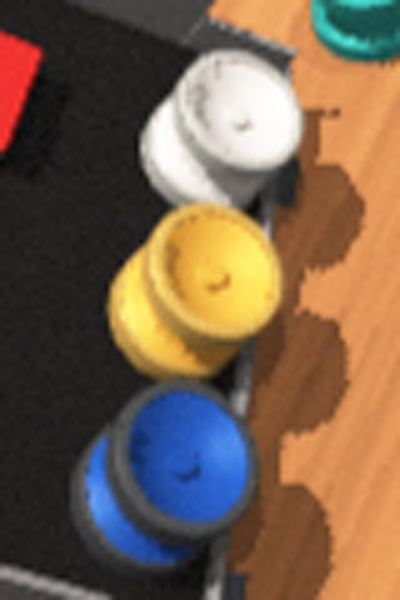

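```bash
python3 - <<'E'
from h import *
im,c=load('w2');im1,c1=load('w1');d=cam('side');s=cam('scene')
P={}
for k,a,b in [('gold',(276,201),(278,309.4)),('blue',(271,104.3),(272.5,347)),('silver',(280.3,282.5),(282.8,277.2))]:
    P[k],e=tri(c,a,d,b);print(k,P[k].round(4),round(e,4))
v=P['blue']-P['silver'];print('row yaw',np.degrees(np.arctan2(-v[0],v[1])),'dz',v[2],[np.linalg.norm(P['gold']-P[k]) for k in('blue','silver')])
def pl(uv,q,n):
    o,dd=ray(c,uv);return o+dd*((q-o)@n)/(dd@n)
b=np.radians(17)
for i in range(3):
    n=np.array([-.5*np.cos(b),-.5*np.sin(b),np.sqrt(.75)])
    q=P['gold']-.035*n
    res=[]
    for h,u1,u2 in [(-.035,(220+30/2,50),(220+75/2,50+530/2)),(-.02,(220+470/2,50),(220+435/2,50+415/2))]:
        A,B=[pl(np.array(u),P['gold']+h*n,n) for u in (u1,u2)];w=A-B;res.append((np.degrees(np.arctan2(-w[0],w[1])),w[2]))
    print(res); b=np.radians(res[0][0])
# jig
o=onplane(c1,(260+140/2.4,30+209/2.4),.026);print('seat',o)
for nm,u in [('FL',(24,39)),('FR',(267,47)),('BL',(28,462)),('BR',(238,468))]: print(nm,onplane(c1,(260+u[0]/2.4,30+u[1]/2.4),.018))
print('hinge',onplane(c1,(260+188/2.4,30+415/2.4),.05))
im0=np.load('scene0.npy')
for nm,cc,u in [('scene',s,0),('side',d,0),('w1',c1,0)]:
    I=im0 if nm=='scene' else np.load('side0.npy') if nm=='side' else im1
    hsv=cv2.cvtColor(I,cv2.COLOR_RGB2HSV);m=(((hsv[...,0]<6)|(hsv[...,0]>172))&(hsv[...,1]>170)&(hsv[...,2]>90)).astype(np.uint8)
    nn,_,stt,ce=cv2.connectedComponentsWithStats(m)
    print(nm,[(ce[i].round(1).tolist(),stt[i].tolist()) for i in range(1,nn) if stt[i,4]>25])
E
```

```text
gold [0.5719 0.248  0.0836] 0.0019
blue [0.5494 0.3187 0.0818] 0.0029
silver [0.5927 0.1799 0.0881] 0.0001
row yaw 17.338415120993602 dz -0.006350306979677853 [np.float64(0.07414303674280208), np.float64(0.07141452665907126)]
[(np.float64(18.019966764932747), np.float64(-0.0025201587558281724)), (np.float64(18.109387892584653), np.float64(-0.0019292173340269558))]
[(np.float64(18.17756256608038), np.float64(-0.0003904879878607326)), (np.float64(18.53095022735029), np.float64(-0.0008894332881344003))]
[(np.float64(18.2019140161298), np.float64(-6.036359828637261e-05)), (np.float64(18.596087504634028), np.float64(-0.0007286101397272204))]
seat [ 0.64007288 -0.15246665  0.026     ]
FL [ 0.70389678 -0.10747805  0.018     ]
FR [ 0.70086761 -0.20206399  0.018     ]
BL [ 0.52954496 -0.10195425  0.018     ]
BR [ 0.52647577 -0.19655582  0.018     ]
hinge [ 0.5608391  -0.17155905  0.05      ]
scene [([237.1, 198.0], [234, 192, 7, 14, 72]), ([430.3, 200.6], [420, 197, 23, 8, 83]), ([311.4, 301.6], [300, 284, 24, 36, 687]), ([122.8, 306.0], [119, 302, 9, 9, 62])]
side [([238.9, 178.4], [228, 165, 22, 27, 357]), ([374.5, 173.9], [371, 168, 7, 14, 67]), ([231.6, 271.2], [220, 258, 24, 27, 397])]
w1 [([425.8, 249.3], [413, 235, 27, 27, 362])]
```

```bash
cat >> h.py <<'E'
b=np.radians(18.2);N=np.array([-.5*np.cos(b),-.5*np.sin(b),np.sqrt(.75)]);BX=np.array([np.sqrt(.75)*np.cos(b),np.sqrt(.75)*np.sin(b),.5]);BY=np.cross(N,BX)
T=np.array([.5719,.248,.0842]);QB=att(-N,BX)
E
python3 - <<'E'
from h import *
manip.command_gripper(.85,30)
manip.movel(T+N*.045,QB)
im,c=snap('wrist','w3');snap('side','sd3')
print(manip.state()['clock'],manip.state()['finger_gap'],manip.state()['joint_positions'].round(3))
print(proj(c,T),proj(c,T-N*.028))
E
```

```text
6.2833 0.8465497185493959 [ 0.236  0.009 -0.745  2.144  0.22   0.482 -0.359]
[316.01116675 231.74965211] [316.14405383 216.63849371]
```

View pics/w3.png

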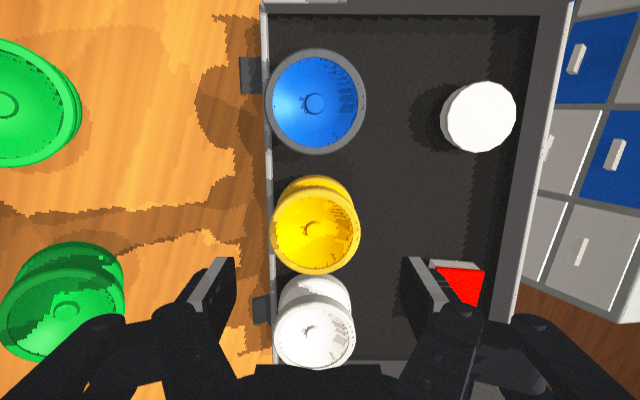

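View pics/sd3.png

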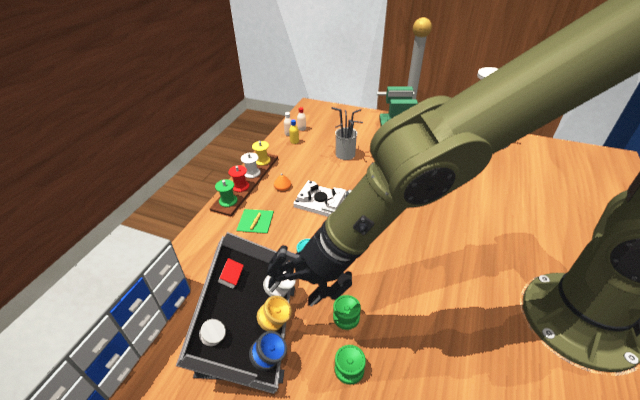

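The predicted gold rim centre (316,232) matches the picture (315.5,230). Going down to grip it.

```bash
python3 - <<'E'
from h import *
manip.movel(T-N*.028,QB,velocity=.08)
print('down',manip.state()['ft_force'].round(2))
manip.command_gripper(0.3,40)
st=manip.state();print(st['finger_gap'],st['ft_force'].round(2))
manip.movel(T-N*.028+N*.06,QB,velocity=.08)
st=manip.state();print(st['clock'],st['finger_gap'],st['ft_force'].round(2))
snap('wrist','w4');snap('side','sd4')
E
```

```text
down [ 0.44  0.04 -0.81]
0.6373988398399463 [-6.08 -1.85  6.38]
8.55 0.6377830146650052 [-0.47  0.25 -0.81]
```

View pics/w4.png

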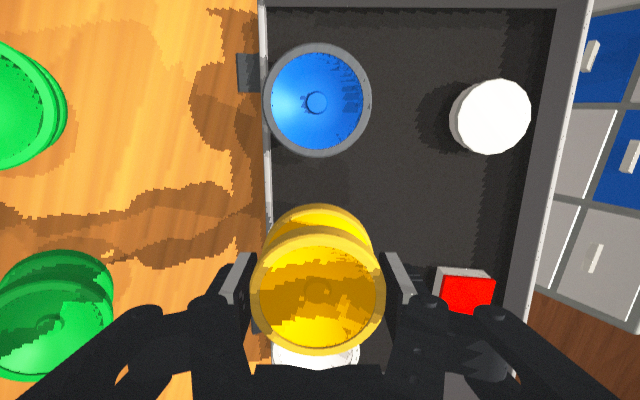

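View pics/sd4.png

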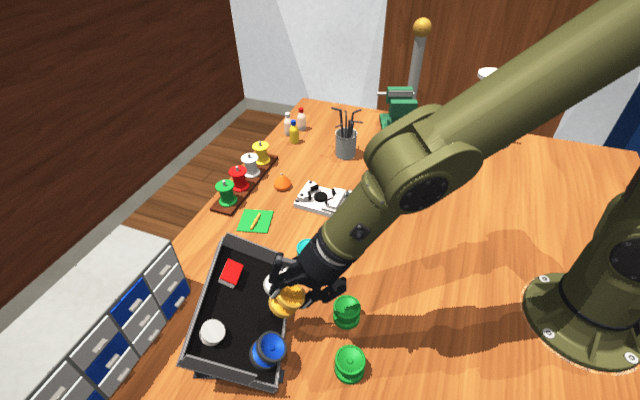

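```bash
python3 - <<'E'
from h import *
im,c=load('w4')
hsv=cv2.cvtColor(im,cv2.COLOR_RGB2HSV);m=((hsv[...,0]>18)&(hsv[...,0]<34)&(hsv[...,1]>150)&(hsv[...,2]>70)).astype(np.uint8)
m[:,:240]=0;m[:,400:]=0
ys,xs=np.nonzero(m);print(xs.min(),xs.max(),ys.min(),ys.max())
tcp=T+N*.032
print('pred',proj(c,tcp+N*.028))
tz=np.cross(-N,BX)
ring=np.array([proj(c,tcp+N*.028+.028*(BX*np.cos(a)+tz*np.sin(a))) for a in np.linspace(0,6.28,60)]);print(ring.min(0),ring.max(0))
o=im.copy();
for p in ring: cv2.circle(o,tuple(int(v) for v in p.round()),1,(255,0,0),-1)
save(cv2.resize(o[180:400,220:420],None,fx=2.5,fy=2.5),'w4o')
E
```

```text
240 385 0 372
pred [317.8268989  299.90906012]
[244.92746843 231.9047896 ] [390.65132316 360.04589981]
```

View pics/w4o.png

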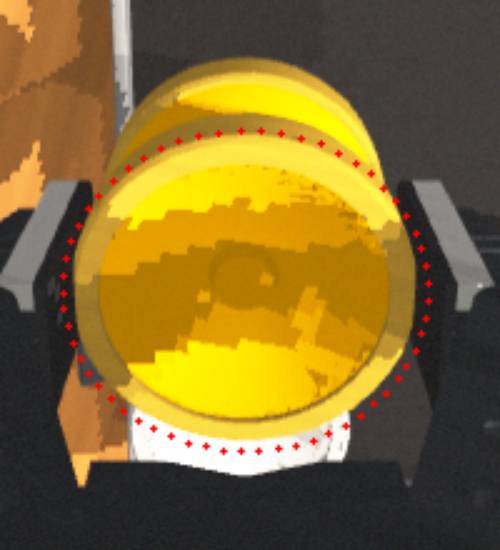

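```bash
python3 - <<'E'
from h import *
tz=np.cross(-N,BX)
def ring(c,ctr,r=.028):
    q=np.array([proj(c,ctr+r*(BX*np.cos(a)+tz*np.sin(a))) for a in np.linspace(0,6.28,90)]);return np.r_[q.min(0),q.max(0)].round(1)
for nm in ['w2','w3']:
    im,c=load(nm);print(nm,ring(c,T),ring(c,T-.004*N),ring(c,T-.008*N))
_,c=load('w4');tcp=T+N*.032
for u in (.028,.024,.020):
    for z in (0,-.002,-.004): print(u,z,ring(c,tcp+N*u+tz*z),ring(c,tcp+N*u+tz*z,.027))
im,c=load('w3');save(cv2.resize(im[160:290,250:380],None,fx=4,fy=4,interpolation=2),'w3o')
E
```

```text
w2 [240.1 165.8 310.4 233.3] [241.1 164.9 310.5 231.4] [242.2 163.9 310.6 229.7]
w3 [268.8 185.8 363.2 274.2] [269.7 184.2 362.3 271.1] [270.6 182.6 361.5 268.1]
0.028 0 [245.  231.9 390.7 360.1] [247.6 234.5 388.1 358. ]
0.028 -0.002 [244.6 226.7 391.1 356. ] [247.3 229.3 388.4 353.9]
0.028 -0.004 [244.3 221.4 391.4 351.9] [246.9 224.1 388.7 349.8]
0.024 0 [247.  228.  388.6 353.1] [249.6 230.5 386.1 351.1]
0.024 -0.002 [246.7 222.9 388.9 349.1] [249.3 225.4 386.4 347.1]
0.024 -0.004 [246.4 217.8 389.2 345.1] [249.  220.4 386.7 343.1]
0.02 0 [249.  224.3 386.6 346.6] [251.5 226.7 384.2 344.6]
0.02 -0.002 [248.7 219.4 386.9 342.7] [251.2 221.8 384.5 340.7]
0.02 -0.004 [248.4 214.4 387.2 338.7] [250.9 216.9 384.7 336.7]
```

View pics/w3o.png

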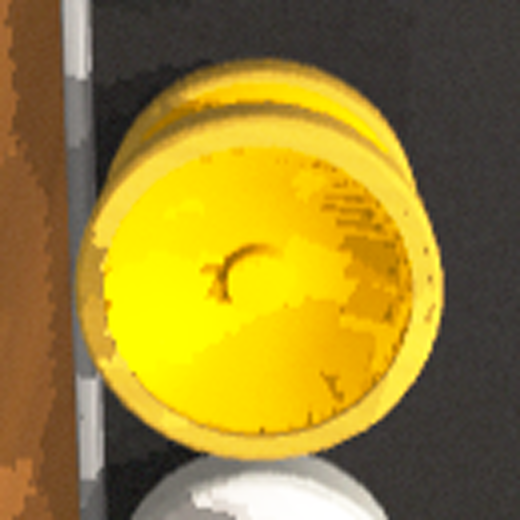

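Gold is held. The rim looks about 3-7% smaller than predicted, so it may sit several mm lower in the grip than planned. I'll carry it to the jig, look again, and find the bed by touch.

```bash
cat >> h.py <<'E'
jy=np.radians(-1.8);JX=np.array([np.cos(jy),np.sin(jy),0]);JY=np.array([-np.sin(jy),np.cos(jy),0])
SEAT=np.array([.6401,-.1525,.026]);QJ=att((0,0,-1),-JY)
E
python3 - <<'E'
from h import *
p=manip.state()['eef_pos']
manip.movel(np.array(p)+[-.02,-.0,.1],velocity=.2)
manip.move_pose([.57,.05,.27],QJ)
X=SEAT-.002*JX
manip.move_pose(X+[0,0,.12],QJ)
manip.movel(X+[0,0,.06],QJ,velocity=.1)
st=manip.state();print(st['clock'],st['finger_gap'],st['eef_pos'],st['ft_force'].round(2))
for n in ['wrist','side','scene']: snap(n,n+'5')
for n in ['side','scene']:
    im,c=load(n+'5');u=proj(c,SEAT).astype(int);print(u);save(cv2.resize(im[u[1]-50:u[1]+40,u[0]-60:u[0]+60],None,fx=5,fy=5,interpolation=2),n+'5c')
E
```

```text
12.5667 0.6384351358308498 [ 0.63846469 -0.15231082  0.08630557] [ 0.2  -0.74 -0.72]
[319 195]
[281 232]
```

View pics/wrist5.png

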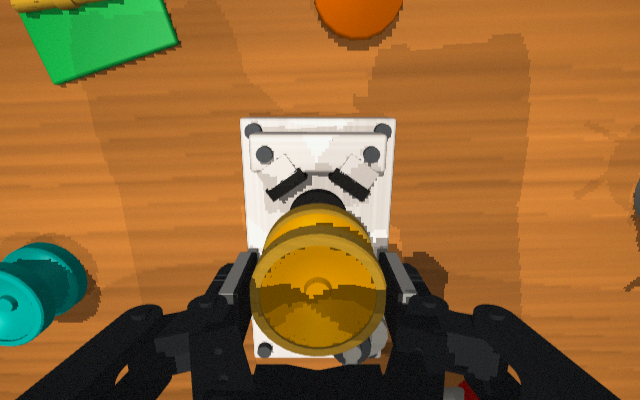

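View pics/side5c.png

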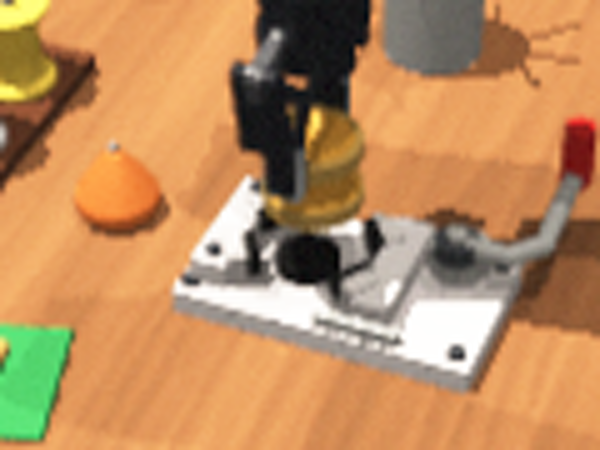

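View pics/scene5c.png

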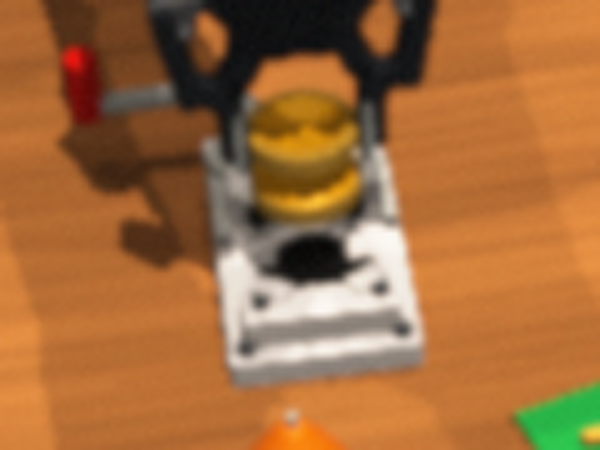

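```bash
python3 - <<'E'
from h import *
s,d=load('scene5'),load('side5')
us=np.array([0,0.]);o_s=proj(s[1],SEAT).astype(int)-[60,50];o_d=proj(d[1],SEAT).astype(int)-[60,50]
f=lambda o,u:o+np.array(u)/5
print('seat scene',onplane(s[1],f(o_s,(312,258)),.026),'side',onplane(d[1],f(o_d,(308,257)),.026), 'tri',tri(s[1],f(o_s,(312,258)),d[1],f(o_d,(308,257))))
st=manip.state();tcp=np.array(st['eef_pos'])
for nm,(im,c),o in [('scene',s,o_s),('side',d,o_d)]:
    big=cv2.resize(im[o[1]:o[1]+90,o[0]:o[0]+120],None,fx=5,fy=5,interpolation=2)
    for u,zoff,col in [(.028,0,(255,0,0)),(.021,-.003,(0,255,255))]:
        for hh in (0,-.044):
            for a in np.linspace(0,6.28,50):
                p=tcp+[0,0,u+hh]+zoff*JX+.028*np.array([np.cos(a),np.sin(a),0])
                q=(proj(c,p)-o)*5+2;cv2.circle(big,tuple(int(v) for v in q),1,col,-1)
    save(big,nm+'5o')
E
```

```text
seat scene [ 0.64480172 -0.1494593   0.026     ] side [ 0.63602585 -0.15048592  0.026     ] tri (array([ 0.63826489, -0.15079192,  0.02267125]), np.float64(0.005338851975851858))
```

View pics/scene5o.png

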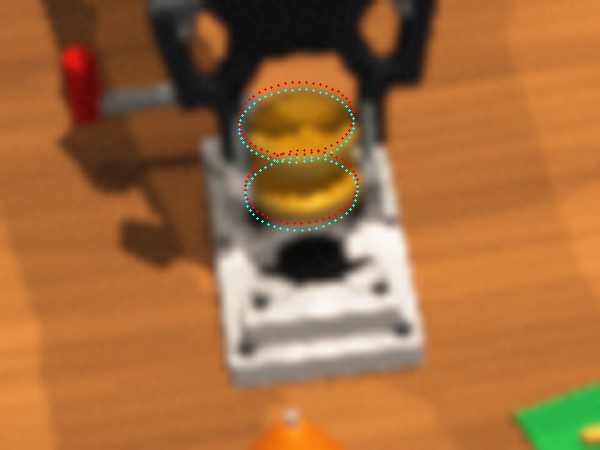

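View pics/side5o.png

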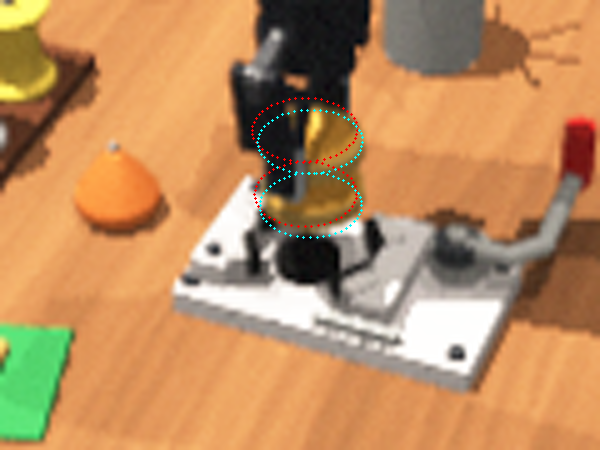

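```bash
python3 - <<'E'
from h import *
from scipy.optimize import least_squares
s,d=load('scene5')[1],load('side5')[1]
m=np.array([(307-312)/5,(186-258)/5,(313-308)/5,(195-257)/5])
f=lambda v:np.r_[proj(s,SEAT+v)-proj(s,SEAT),proj(d,SEAT+v)-proj(d,SEAT)]-m
r=least_squares(f,[0,0,.03]);print(r.x,r.fun)
# wrist: bed left/right from w1 vs w5 check
im,c=load('wrist5');print(proj(c,SEAT),[proj(c,SEAT+.019*np.array(k)) for k in ([1,0,0],[0,1,0],[0,-1,0])])
print([proj(c,SEAT+[0,0,-.008]+a*JX+b*JY) for a,b in((.063,.048),(.063,-.048))])
E
```

```text
[-0.00337733  0.00031244  0.04577802] [-0.08688756 -0.07418932 -0.08976495  0.08736749]
[317.86244039 220.63949617] [array([316.91249757, 191.64453538]), array([287.96982299, 221.51992753]), array([347.80309442, 219.75764998])]
[array([238.49288008, 117.76646394]), array([397.31474261, 117.79792676])]
```

Measured relative to the bed, the held yo-yo is at x -3.4 mm, y +0.3 mm and about 46 mm up, so it's already on target sideways. Lowering with force checks.

```bash
python3 - <<'E'
from h import *
X=np.array([*manip.state()['eef_pos'][:2],0])
X=SEAT*[1,1,0]-.002*JX
manip.movel(X+[0,0,.053],QJ,velocity=.08)
f0=manip.state()['ft_force'][2];z=.053
while z>.036:
    z-=.001;manip.movel(X+[0,0,z],QJ,velocity=.03)
    st=manip.state();f=st['ft_force']-[0,0,f0]
    print(round(z,4),st['eef_pos'][2].round(4),f.round(2))
    if f[2]>3: break
snap('wrist','wrist6');snap('side','side6');print(manip.state()['clock'])
im,c=load('side6');u=proj(c,SEAT).astype(int);save(cv2.resize(im[u[1]-50:u[1]+40,u[0]-60:u[0]+60],None,fx=5,fy=5,interpolation=2),'side6c')
E
```

```text
0.052 0.0524 [ 0.22  0.16 -0.02]
0.051 0.0511 [-0.11 -0.14  0.61]
0.05 0.0499 [ 0.47  0.53 -0.03]
0.049 0.0489 [-0.08 -0.25  0.06]
0.048 0.0479 [-0.42 -0.67  0.24]
0.047 0.0469 [ 0.37 -1.    1.12]
0.046 0.0463 [-1.16  0.79  1.75]
0.045 0.0463 [-2.9  -0.43  7.37]
15.375
```

View pics/side6c.png

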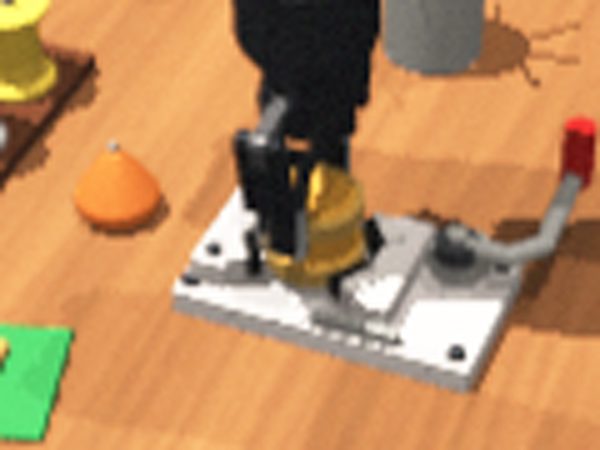

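View pics/wrist6.png

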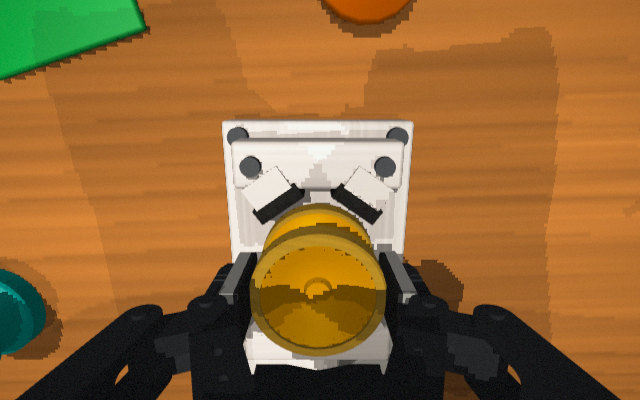

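Contact at TCP z 0.0463, which fits the lower face being on the bed: sitting on the pads would have made contact 13 mm earlier. Letting go.

```bash
python3 - <<'E'
from h import *
X=SEAT*[1,1,0]-.002*JX
manip.movel(X+[0,0,.0458],QJ,velocity=.03)
print(manip.state()['ft_force'].round(2))
manip.command_gripper(.85)
manip.wait(.3);print(manip.state()['ft_force'].round(2))
manip.movel(X+[0,0,.16],QJ,velocity=.1)
for n in ['wrist','side','scene']: snap(n,n+'7')
for n in ['side','scene']:
    im,c=load(n+'7');u=proj(c,SEAT).astype(int);save(cv2.resize(im[u[1]-50:u[1]+40,u[0]-60:u[0]+60],None,fx=5,fy=5,interpolation=2),n+'7c')
print(manip.state()['clock'])
E
```

```text
[-0.77  0.46  4.15]
[-0.18 -0.45  0.02]
17.6833
```

View pics/wrist7.png

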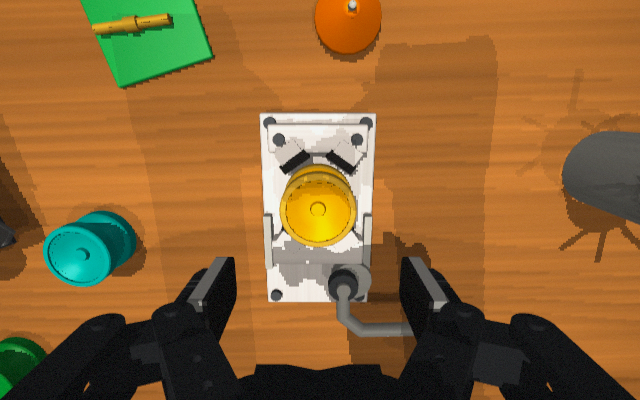

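View pics/side7c.png

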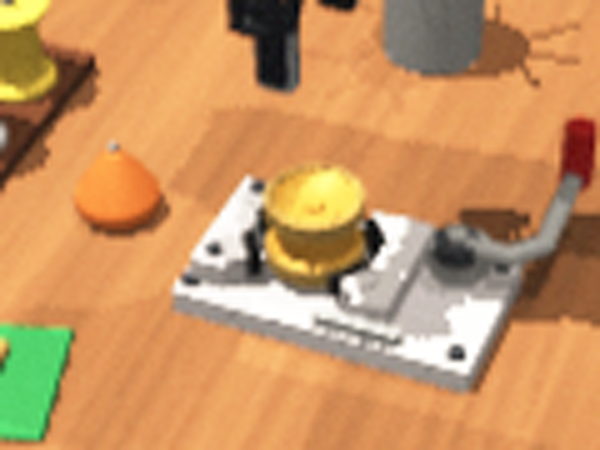

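View pics/scene7c.png

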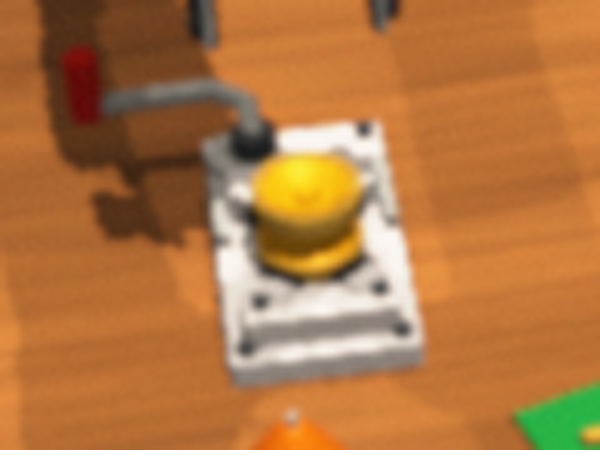

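Released: the yo-yo sits flat and centred on the bed in all three views, and the handle is still open. Next I'll measure the knob from above.

```bash
python3 - <<'E'
from h import *
K0=np.array([.511,-.253,0]);a=np.radians(-31)
q=att((0,0,-1),(np.cos(a),np.sin(a),0))
manip.move_pose(K0+[0,0,.17],q)
im,c=snap('wrist','wrist8')
hsv=cv2.cvtColor(im,cv2.COLOR_RGB2HSV);m=(((hsv[...,0]<6)|(hsv[...,0]>172))&(hsv[...,1]>150)&(hsv[...,2]>70)).astype(np.uint8)
nn,_,stt,ce=cv2.connectedComponentsWithStats(m)
print([(ce[i].round(1).tolist(),stt[i].tolist()) for i in range(1,nn) if stt[i,4]>25])
print(manip.state()['clock'],manip.state()['joint_positions'].round(2),proj(c,K0+[0,0,.076]),proj(c,K0+[0,0,.034]))
save(cv2.resize(im[130:330,200:440],None,fx=3,fy=3,interpolation=2),'wrist8c')
E
```

```text
[([321.8, 204.2], [310, 187, 25, 34, 660])]
18.9083 [ 1.26  0.35 -1.02  1.71  0.31  1.26 -0.36] [316.97833622 208.02454462] [317.02350156 193.43659825]
```

View pics/wrist8.png

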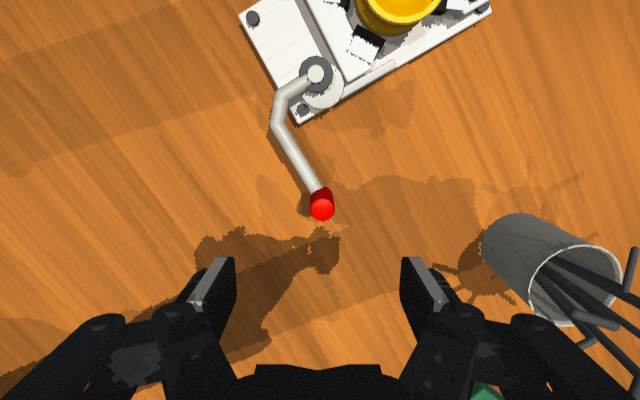

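View pics/wrist8c.png

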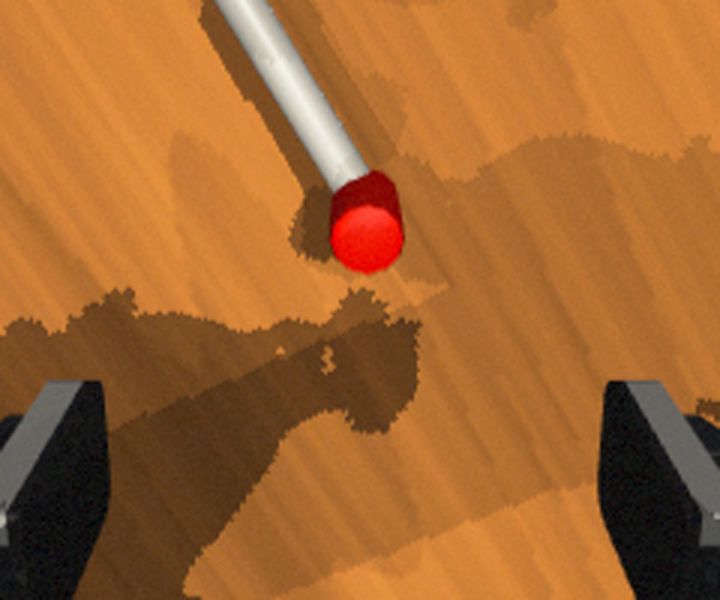

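```bash
python3 - <<'E'
from h import *
im,c=load('wrist8')
k=onplane(c,(322.3,209.7),.076);print('knob',k)
for h in (.045,.055): print('hinge',onplane(c,(316,73),h))
im1,c1=load('w1'); print([onplane(c1,(260+188/2.4,30+415/2.4),h) for h in (.045,.055)])
H=np.array([.5605,-.1716]);
for h in (onplane(c,(316,73),.05)[:2],H): 
    v=k[:2]-h;print(np.linalg.norm(v),np.degrees(np.arctan2(v[1],v[0]))) 
manip_st=manip.state();print(manip_st['joint_positions'].round(3))
E
```

```text
knob [ 0.51368168 -0.25611413  0.076     ]
hinge [ 0.55935547 -0.17119305  0.045     ]
hinge [ 0.55896676 -0.17190917  0.055     ]
[array([ 0.55937038, -0.17187972,  0.045     ]), array([ 0.56230782, -0.17123838,  0.055     ])]
0.0960170914377836 -118.27212389912519
0.09661569317696109 -118.98515156904843
[ 1.263  0.346 -1.017  1.707  0.308  1.26  -0.363]
```

```bash
cat >> h.py <<'E'
H=np.array([.5593,-.1717]);
def kp(th,z,r=.096):
    t=np.radians(th);return np.array([*(H+r*np.array([np.cos(t),np.sin(t)])),z]),att((0,0,-1),(-np.sin(t),np.cos(t),0))
E
python3 - <<'E'
from h import *
manip.command_gripper(.5)
th=-118.3
p,q=kp(th,.11);manip.movel(p,q,velocity=.15)
for t in (-118.3,-90,-60,-28): 
    x=manip.inverse_kinematics(*kp(t,.054));print(t,None if x is None else x.round(2))
p,q=kp(th,.054);manip.movel(p,q,velocity=.06);print(manip.state()['ft_force'].round(2))
manip.command_gripper(0.0,25);st=manip.state();print(st['finger_gap'],st['ft_force'].round(2),st['clock'])
snap('side','side9')
im,c=load('side9');u=proj(c,[.52,-.25,.06]).astype(int);save(cv2.resize(im[u[1]-60:u[1]+60,u[0]-80:u[0]+60],None,fx=4,fy=4,interpolation=2),'side9c')
E
```

```text
-118.3 [ 1.19  0.49 -0.94  1.81  0.45  1.07 -0.41]
-90 [ 1.16  0.62 -1.    1.69  0.57  1.15  0.  ]
-60 [ 1.11  0.75 -1.08  1.59  0.69  1.23  0.43]
-28 [ 1.05  0.84 -1.15  1.53  0.79  1.29  0.88]
[-0.47  0.48 -0.04]
0.2117462424378912 [-0.45  0.36  3.87] 21.275
```

View pics/side9c.png

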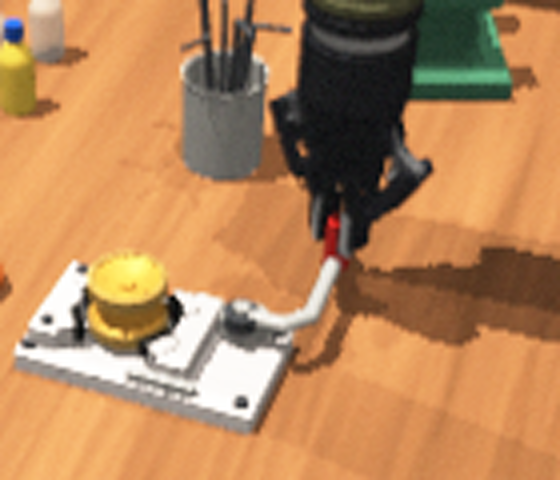

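The knob is pinched between the fingers (gap about 18 mm). Swinging it in.

```bash
python3 - <<'E'
from h import *
th=-118.3
while th<-20:
    th+=8 if th<-46 else 2
    p,q=kp(th,.054)
    manip.movel(p,q,velocity=.07);st=manip.state();t=np.radians(th)
    f=st['ft_force'];ft=f[:2]@[-np.sin(t),np.cos(t)];fr=f[:2]@[np.cos(t),np.sin(t)]
    a=np.array(st['eef_pos'][:2])-H
    print(round(th,1),np.degrees(np.arctan2(a[1],a[0])).round(1),'ft',ft.round(1),'fr',fr.round(1),st['finger_gap'].round(3))
    if ft<-16 and th>-50: break
print(manip.state()['clock'])
snap('side','side10')
im,c=load('side10');u=proj(c,[.6,-.18,.06]).astype(int);save(cv2.resize(im[u[1]-60:u[1]+60,u[0]-70:u[0]+70],None,fx=4,fy=4,interpolation=2),'side10c')
E
```

```text
Traceback (most recent call last):
AttributeError: 'float' object has no attribute 'round'
```

```bash
python3 - <<'E'
from h import *
th=-110.3
while th<-20:
    th+=8 if th<-46 else 2
    p,q=kp(th,.054)
    manip.movel(p,q,velocity=.07);st=manip.state();t=np.radians(th)
    f=st['ft_force'];ft=f[:2]@[-np.sin(t),np.cos(t)];fr=f[:2]@[np.cos(t),np.sin(t)]
    a=np.array(st['eef_pos'][:2])-H
    print(round(th,1),round(np.degrees(np.arctan2(a[1],a[0])),1),'ft',round(ft,1),'fr',round(fr,1),round(st['finger_gap'],3))
    if ft<-16 and th>-50: break
print(manip.state()['clock'])
snap('side','side10')
im,c=load('side10');u=proj(c,[.6,-.18,.06]).astype(int);save(cv2.resize(im[u[1]-60:u[1]+60,u[0]-70:u[0]+70],None,fx=4,fy=4,interpolation=2),'side10c')
E
```

```text
-102.3 -101.9 ft 1.5 fr -0.3 0.215
-94.3 -94.0 ft 1.5 fr -0.3 0.209
-86.3 -85.9 ft 1.5 fr -0.6 0.209
-78.3 -77.9 ft 2.2 fr -0.7 0.213
-70.3 -69.8 ft 1.4 fr 0.1 0.21
-62.3 -61.8 ft 1.9 fr -1.2 0.21
-54.3 -53.7 ft 1.8 fr -0.8 0.213
-46.3 -45.6 ft 2.0 fr -1.2 0.211
-38.3 -37.5 ft 0.7 fr -0.8 0.209
-36.3 -36.2 ft 0.4 fr -2.1 0.21
-34.3 -34.3 ft -0.1 fr -1.7 0.207
-32.3 -32.4 ft -1.2 fr -2.8 0.214
-30.3 -30.5 ft -0.2 fr -2.5 0.21
-28.3 -30.0 ft -4.6 fr -5.0 0.212
-26.3 -30.0 ft -9.6 fr -7.3 0.211
-24.3 -30.0 ft -15.1 fr -9.2 0.209
-22.3 -30.0 ft -19.6 fr -13.1 0.21
26.7417
```

View pics/side10c.png

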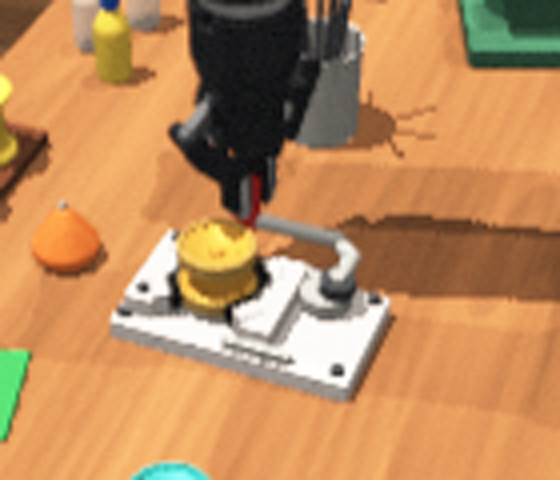

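The stop was reached at -30°, as predicted, with resistance building to about 20 N. Unloading, letting go and backing off straight up.

```bash
python3 - <<'E'
from h import *
p,q=kp(-29.5,.054);manip.movel(p,q,velocity=.05)
print(manip.state()['ft_force'].round(2))
manip.command_gripper(.4)
manip.movel([p[0],p[1],.2],q,velocity=.15)
manip.move_pose([.56,-.16,.22],QJ)
manip.wait(.3)
for n in ['wrist','side','scene']: snap(n,n+'11')
for n in ['side','scene']:
    im,c=load(n+'11');u=proj(c,SEAT).astype(int);save(cv2.resize(im[u[1]-50:u[1]+40,u[0]-60:u[0]+60],None,fx=5,fy=5,interpolation=2),n+'11c')
im,c=load('wrist11');u=proj(c,SEAT).astype(int);print(u,proj(c,SEAT+[0,0,.044]));save(cv2.resize(im[max(0,u[1]-80):u[1]+120,u[0]-100:u[0]+120],None,fx=3,fy=3,interpolation=2),'wrist11c');print(manip.state()['clock'])
E
```

```text
[-6.41 -1.42  9.29]
[307  95] [305.5147449   94.74295646]
31.1667
```

View pics/wrist11c.png

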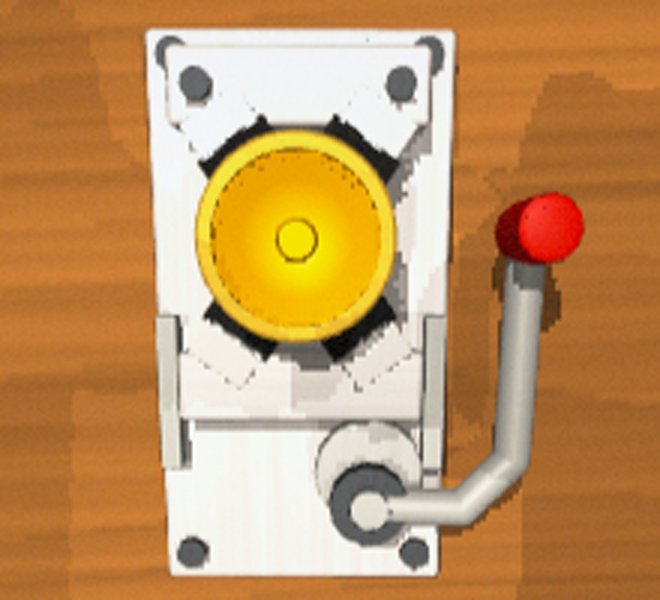

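View pics/side11.png

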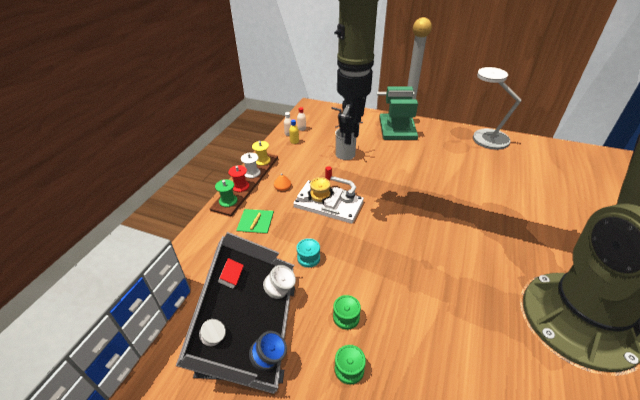

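View pics/scene11c.png

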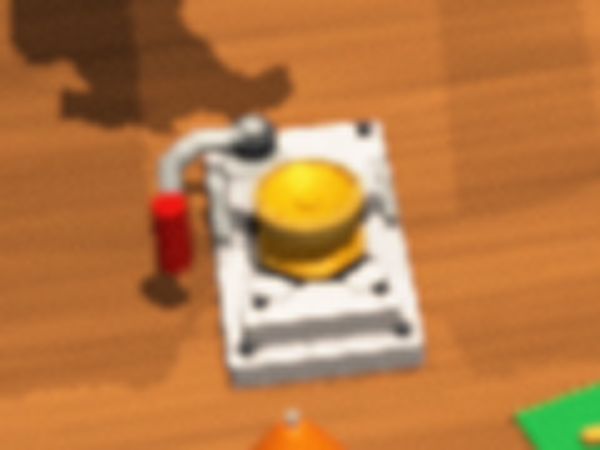

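All four pads meet the rim. The top centre is at (305.7,93.7) against (305.5,94.7) for an upright, centred yo-yo, and the handle lies alongside the jig. The other bin and bench pieces look unmoved. Handing in.

```bash
python3 - <<'E'
from h import *
print(manip.state()['qvel'].round(4).max(),manip.state()['clock']);manip.close_job();print('done')
E
```

```text
0.0009 31.1667
the job is handed in; nothing more can be done
done
```

The gold yo-yo is clamped in the bearing jig, and I handed the job in at 31.2 s of the 51 s allowed. I gripped the yo-yo across its upper rim, lowered it onto the bed until it touched and let go. Then I pinched the red knob and swung the handle until it stopped.

**Last checks**
- **Yo-yo:** it looks flat on the bed, with all four pads on its rim. From the wrist camera, its top centre is within about 1 pixel (roughly 0.5 mm) of where a centred yo-yo would be.
- **Handle:** it turned about 88° to a hard stop, where resistance rose to about 20 N. It then stayed alongside the jig.
- **Other pieces:** by eye in the last side view, the bin and bench pieces looked where they started. I did not measure them. The key cup was partly hidden behind the arm in that view.
- **Robot:** it was stopped and clear of everything when I handed in.

**Disagreements and limits**
- **Height in the grip:** my camera estimates of how far the yo-yo stuck out below the fingers disagreed by up to about 8 mm. I used the touch on the bed instead, at a fingertip height of 46 mm.
- **Scene and side cameras:** they placed the bed about 2 pixels away from where the wrist camera did.
- **Jaw force:** I had no direct reading of it. I judged the grip from the pictures and the handle reaching its stop.

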